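Clear the tablet counting tray

TASK

Take the hand scraper from its rest and use it to push all six loose tablets off the blue counting plate into the tray's trough, without touching them with the fingers or losing any over the rim. Then set the scraper back down upright in its rest, without dropping it, and leave everything else on the counter where it is.

Things in the scene. Friction and masses are not known exactly. Their poses are not given: they have to be found in the camera images.
- tray: Fixed tablet counting tray, 142 (x) by 267 (y) mm; origin on the counter, at mid-width. The blue plate's top is 30 mm above the origin, 130 mm wide between the side rims, from the back rim at y = +115 mm to the open edge at y = -78 mm. Rims (back and both sides) are 6 mm thick, tops 42 mm up. Pieces are swept along -y, over the open edge, into the trough.
- plate (a point): Point on the top of the blue plate, at mid-width, 20 mm towards +y from the tray's origin; axes as the tray's.
- trough (a point): Centre of the floor of the sunken grey trough, which spans y = -78 to -140 mm of the tray and its full inner width; floor 6 mm above the counter, outer wall 50 mm high. Axes as the tray's.
- scraper_grip (a point): Loose hand scraper, 0.11 to 0.23 kg: white block 116 (x) by 24 (y) by 32 mm high, flat underside, with an orange grip ridge 70 (x) by 22 (y) mm on top, 70 mm high in all. The point is the centre of the orange grip, 50 mm above the underside; grip it across y (22 mm). z is up. It starts standing in its rest.
- rest: Shallow black open box that holds the scraper, fixed to the counter left or right of the tray: 138 (x) by 46 (y) by 22 mm high outside, walls and floor 5 mm, so the block has 6 mm (y) and 6 mm (x) to spare each side. Origin at the centre of its underside. The scraper stands with its x along the rest's x, either way round.
- tablet0_mid (a point): Centre of loose tablet 1 of 6, a white disc 24 mm in diameter and 7 mm thick, lying on the blue plate; slides freely.
- tablet1_mid (a point): Centre of loose tablet 2 of 6, a yellow disc 24 mm in diameter and 7 mm thick, lying on the blue plate; slides freely.
- tablet2_mid (a point): Centre of loose tablet 3 of 6, a white disc 24 mm in diameter and 7 mm thick, lying on the blue plate; slides freely.
- tablet3_mid (a point): Centre of loose tablet 4 of 6, a yellow disc 24 mm in diameter and 7 mm thick, lying on the blue plate; slides freely.
- tablet4_mid (a point): Centre of loose tablet 5 of 6, a white disc 24 mm in diameter and 7 mm thick, lying on the blue plate; slides freely.
- tablet5_mid (a point): Centre of loose tablet 6 of 6, a yellow disc 24 mm in diameter and 7 mm thick, lying on the blue plate; slides freely.
- vial: Bystander: amber tablet vial, 42 mm in diameter, 75 mm high; origin at its base.
- syrup: Bystander: amber bottle, 60 mm in diameter, 130 mm high; origin at its base.
- carton: Bystander: white and blue medicine carton, 50 by 75 by 100 mm high; origin at its base.
- packet: Bystander: flat white and green packet, 60 by 100 by 22 mm high; origin at its base.
- tape: Bystander: roll of clear tape lying flat, 64 mm in diameter, 19 mm high; origin at its base.
- jar: Bystander: white jar, 52 mm in diameter, 60 mm high; origin at its base.
There are look-alikes about, which are no part of the job. Several things look just like the rest: the one meant starts nearest to the robot's base.

How it is judged:
By the outcome, as a careful person would: the job done as asked, in the order asked, and still so for the second after the job is handed in, with the robot touching nothing.
It also fails if it takes over 56 s, if anything falls off the work surface, if the arm or the gripper's body presses on something with over 40 N, if the wrist force passes 120 N, or if a joint passes its speed limit or range.

ROBOT

A 7-joint arm with a two-finger parallel gripper is mounted at the origin on the work surface. World frame = base frame: x ahead of the robot, y to its left, z up, the work surface at z = 0. Lengths are in mm, angles in rad, forces in N, time in s.
With the tool pointing down it reaches from about 400 to 875 mm from the base axis. Payload 6.5 kg.
Tool frame: the origin (TCP) lies midway between the tips of the shut fingers; the grasp point (between the pads) lies 19 mm behind it; z points along the fingers, y is the direction in which the jaws open and shut (so a half turn about z gives the same grasp; the last joint's range is limited). The gripper opens to 85 mm and grips with 20 to 120 N. Pads are 22 mm wide; open, the fingers measure 114 mm over their backs; the gripper's body (76 mm by 85 mm) begins 54 mm behind the grasp point. The pads swing forward as they close: fully open they stand 13 mm farther back than shut.
Start: joints at [1.069, 0.536, -0.004, 1.538, 0.003, 1.067, -0.071], TCP at [274.383, -589.24, 231.29] pointing down, gripper open.
Joint ranges: [-2.7, 2.7], [-0.37, 2.16], [-1.27, 1.26], [0.24, 2.4], [-1.31, 4.45], [0.19, 1.91], [-2.76, 2.76]. Speed limits (rad/s): [2.39, 2.39, 3.14, 3.14, 3.14, 3.14, 3.14].

INTERFACE

Orientations are given as a unit quaternion [x, y, z, w].
In Python, from bench import robot gives the robot as it stands.
- The arm moves only by the tool play_rows, never from a script. Its argument "plan" is a list that holds one entry, the list of rows, each a list of 7 numbers: the shift along the world's x, y, z in units of 25 mm (1.0 is 25 mm), then the turn, a rotation vector about the world's x, y, z in units of 8 degrees (1.0 is 8 degrees), then the closure, from 0 (fully open) to 1 (shut). In form: [[[x, y, z, ax, ay, az, claw], ...]]. A call has exactly 8 rows; each row is the pose to reach, as a shift and turn from the pose measured when the call began; what a row does not reach only later rows make up. A row lasts 1/10 s, in which the tool goes at most 50 mm and 8.59 degrees, less where a joint would pass 70% of its speed; a pose out of reach is approached as far as the arm can. A call with a gripper value outside its range is refused whole. The fingers move at their own pace and stop on an object; "grip_force" is the grip in N (left out, the last holds). Time passes only in rows, so rows that repeat a pose let the fingers close, or fill a call up. It gives the time, the measured TCP pose, the force and the opening at its end, in the units of the state.
- robot.state(): the state, without advancing time (a new reading comes with each control period).
- robot.capture(name): name is "scene" or "top" or "wrist"; returns a dict with "img" (480x640x3 uint8, red, green, blue), "fx", "fy", "cx", "cy" (pixels), "R" (3x3) and "t" (3): a world point X has camera coordinates R X + t. Camera axes: x right, y down, z forward; pixel columns grow to the right and rows downward; lengths in mm; the calibration is good to about 2 mm. A picture is of the moment at which its call begins. There is no depth.
- robot.sign_off(): hands the job in, once; it reports no verdict.
Trained networks look in the newest picture that a camera, given by its name, has taken for a name from the list of things; names that differ only in an ending like _2 or _b are one class to them, and where a whole thing is asked for, a point or a joint stands for the part that bears it (a point fixed in the world has none). Each returns a list of dicts, best first, with "p" (0 to 1); they miss things now and then, are a little off and sometimes report something else, mostly with a low value. They report only what shows in the picture. A call takes as long as a camera call. They do not tell look-alikes from the thing itself.
- robot.boxes_of(target, camera): "extent" ([left, top, right, bottom] as shares, 0 to 1, of the picture: columns of its width, rows of its height, round what is visible of it).
- robot.masks_of(target, camera): "region" (480x640 bool, what is visible of it) and "extent" ([left, top, right, bottom] as shares, 0 to 1, of the picture: columns of its width, rows of its height, round what is visible of it).
- robot.pinpoint(target, camera): "centre" ([column, row] as shares, 0 to 1, of the picture: columns of its width, rows of its height: a listed point, or the origin of a listed thing).
The state is a dict: "time_s": time; "qpos": joint angles; "qvel": joint speeds; "tau": joint torques, N m; "position": TCP position; "tool_rot": TCP orientation; "force": force on the tool from outside, world axes, zero at the start; "wrist_torque": the same for the moment, N m; "finger_gap": finger opening in mm.
Only numpy, scipy, OpenCV 4.12 (cv2) and the standard library are available. Lean on these libraries where they do the work, as an engineer would, in place of code of your own. Each camera call takes 0.05 s, during which the arm holds its last target. There are 200 camera calls.

## Working session

There is one attempt and no reset: what is moved stays moved. The work goes in short steps, Python scripts to look and compute and a tool call to move; the robot and the scene stay as the last step left them, time stands still between calls to the robot, and variables do not carry over. Pictures are saved under pics/ and viewed, about 8 in all and at most 12, crops included, and the job is handed in when it is done.

Besides the shell and the picture viewer there is one more tool, called after ">>>" by a JSON object that holds its "api" and its "payload", one argument or row to a line. play_rows: Moves the arm, as the interface text tells. Its arguments: {"type":"object","properties":{"plan":{"type":"array"},"grip_force":{"type":"number"}},"required":["plan"]}

```bash
mkdir -p pics; cat > h.py <<'E'
import numpy as np, cv2
from bench import robot
def save(c,n,crop=None,scale=1):
    im=c["img"][:,:,::-1]
    if crop: l,t,r,b=crop; im=im[t:b,l:r]
    if scale!=1: im=cv2.resize(im,None,fx=scale,fy=scale,interpolation=cv2.INTER_CUBIC)
    cv2.imwrite("pics/"+n,im)
def ray(c,u,v,z):
    R=np.array(c["R"]);t=np.array(c["t"])
    d=R.T@np.array([(u-c["cx"])/c["fx"],(v-c["cy"])/c["fy"],1]);o=-R.T@t
    return o+d*(z-o[2])/d[2]
def proj(c,X):
    p=np.array(c["R"])@np.array(X)+np.array(c["t"]);return [c["fx"]*p[0]/p[2]+c["cx"],c["fy"]*p[1]/p[2]+c["cy"]]
E
python3 - <<'E'
from h import *
s=robot.state();print(s["position"],s["tool_rot"],s["time_s"],s["finger_gap"])
a=robot.capture("scene");b=robot.capture("top")
cv2.imwrite("pics/a.png",cv2.resize(np.vstack([a["img"],b["img"]])[:,:,::-1],None,fx=.62,fy=.62,interpolation=cv2.INTER_AREA))
for cn,c in(("top",b),("scene",a)):
  for n,z in(("tray",0),("plate",30),("scraper_grip",55),("rest",0),("tablet0_mid",33),("tablet1_mid",33),("vial",0),("syrup",0),("carton",0),("packet",0),("tape",0),("jar",0)):
    for r in robot.pinpoint(n,cn):
      u,v=r["centre"][0]*640,r["centre"][1]*480
      print(cn,n,round(r["p"],2),np.round([u,v]),np.round(ray(c,u,v,z)[:2]))
E
```

```text
[ 274.10507612 -588.67264278  230.41116649] [ 9.76345602e-01  2.16213963e-01 -2.51794326e-04 -8.51454637e-04] 0.0 85.73370654430211
top tray 0.81 [317. 248.] [565. -25.]
top plate 0.75 [307. 251.] [556.   3.]
top scraper_grip 0.94 [441. 261.] [ 537. -360.]
top scraper_grip 0.72 [123. 237.] [578. 496.]
top rest 0.92 [519. 311.] [ 404. -591.]
top rest 0.56 [438. 260.] [ 539. -364.]
top tablet0_mid 0.5 [313. 265.] [516. -16.]
top tablet0_mid 0.38 [404. 188.] [ 735. -260.]
top tablet0_mid 0.23 [323. 248.] [563. -41.]
top tablet1_mid 0.47 [307. 252.] [553.   1.]
top tablet1_mid 0.15 [126. 235.] [586. 495.]
top vial 0.47 [203. 266.] [508. 289.]
top syrup 0.79 [404. 189.] [ 735. -265.]
top syrup 0.64 [438. 259.] [ 542. -364.]
top carton 0.93 [228. 185.] [734. 227.]
top carton 0.35 [324. 258.] [537. -46.]
top carton 0.34 [125. 237.] [580. 509.]
top packet 0.59 [128. 237.] [582. 500.]
top packet 0.55 [226. 184.] [738. 233.]
top packet 0.46 [313. 263.] [522. -15.]
top tape 0.83 [169. 189.] [717. 391.]
top jar 0.7 [431. 210.] [ 680. -343.]
top jar 0.18 [314. 262.] [525. -19.]
scene tray 0.85 [334. 255.] [556. -20.]
scene plate 0.62 [343. 246.] [553.   2.]
scene plate 0.6 [326. 246.] [558. -40.]
scene plate 0.6 [320. 254.] [598. -50.]
scene scraper_grip 0.6 [208. 223.] [ 533. -366.]
scene rest 0.62 [212. 239.] [ 527. -365.]
scene tablet0_mid 0.51 [337. 238.] [524. -15.]
scene tablet1_mid 0.56 [339. 246.] [558.  -7.]
scene vial 0.95 [450. 253.] [499. 288.]
scene syrup 0.83 [223. 292.] [ 749. -264.]
scene carton 0.76 [429. 310.] [742. 219.]
scene packet 0.69 [540. 278.] [580. 502.]
scene tape 0.94 [505. 308.] [709. 392.]
scene jar 0.84 [197. 272.] [ 682. -351.]
```

View pics/a.png

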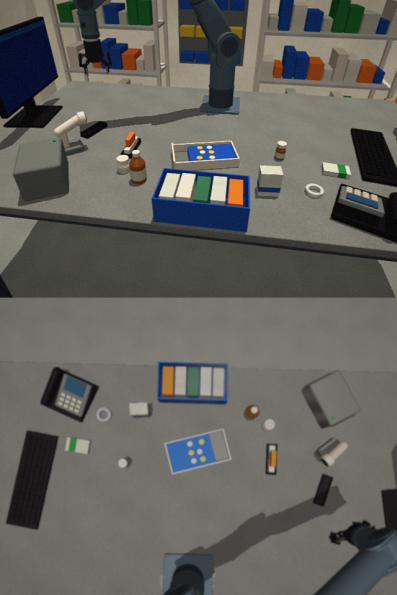

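Picture 1, in full-image top pixels: the tray is at about (317,248) and the scraper in its black rest at (438,260). A second black box, also reported as a rest, is at (519,311). By position they are 650 mm and 716 mm from the base, so the one holding the scraper should be the one meant. I'll confirm this in a crop.

```bash
python3 - <<'E'
from h import *
c=robot.capture("top")
save(c,"b.png",(250,190,550,340),2.66)
np.set_printoptions(suppress=True)
def rect(mask,z):
    p=np.argwhere(mask)[:,::-1].astype(float)
    w=np.array([ray(c,u,v,z)[:2] for u,v in p],np.float32)
    return cv2.minAreaRect(w)
for n,z in(("tray",35),("rest",22),("scraper_grip",50)):
    for r in robot.masks_of(n,"top"):
        print(n,round(r["p"],2),np.round(np.array(r["extent"])*[640,480,640,480]),rect(r["region"],z))
im=c["img"].astype(int);hsv=cv2.cvtColor(c["img"],cv2.COLOR_RGB2HSV)
roi=np.zeros(hsv.shape[:2],bool);roi[190:340,250:550]=1
blue=(hsv[...,0]>95)&(hsv[...,0]<125)&(hsv[...,1]>120)&roi; blue[:215]=0
print("blue",rect(blue,30))
org=(hsv[...,0]<18)&(hsv[...,1]>140)&roi;org[:,:420]=0;org[:235]=0
print("orange",org.sum(),rect(org,70))
E
```

```text
tray 0.96 [267. 211. 375. 286.] ((564.0921630859375, -30.075897216796875), (146.03208923339844, 273.1709289550781), 15.822854995727539)
tray 0.7 [319. 248. 328. 256.] ((562.1876220703125, -37.82549285888672), (19.097248077392578, 19.085744857788086), 1.4898426532745361)
rest 0.95 [430. 233. 451. 287.] ((537.739501953125, -356.7781677246094), (49.65517807006836, 137.87327575683594), 88.17720794677734)
rest 0.74 [504. 284. 535. 338.] ((405.83953857421875, -588.8585205078125), (52.87962341308594, 136.37973022460938), 70.80068969726562)
scraper_grip 0.95 [432. 239. 445. 281.] ((537.5222778320312, -354.9640808105469), (116.39100646972656, 35.25126266479492), 0.8525829911231995)
blue ((556.658447265625, -0.44980621337890625), (123.56852722167969, 189.84469604492188), 15.489004135131836)
orange 206 ((541.6785888671875, -356.52178955078125), (26.6207218170166, 69.66456604003906), 88.1171646118164)
```

View pics/b.png

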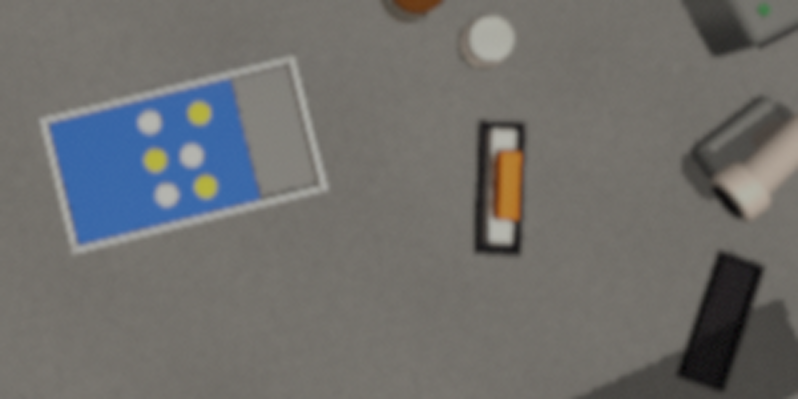

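Picture 2 (crop): the scraper's rest is at crop (500,187) and the empty look-alike is at (720,320), farther from the base. The tray has yaw of about +15.6° with its trough on the right, towards world −y. The six tablets sit mid-plate at crop x 150–205. I take the rest holding the scraper and move above it.

>>> {"api": "play_rows", "payload": {
  "plan": [
    [[1.8, 1.5, 0, 0, 0, -0.6, 0], [3.5, 3.1, 0, 0, 0, -1.2, 0], [5.3, 4.6, 0, 0, 0, -1.8, 0], [7.1, 6.2, 0, 0, 0, -2.4, 0], [8.9, 7.7, 0, 0, 0, -3.0, 0], [10.6, 9.3, 0, 0, 0, -3.35, 0], [10.6, 9.3, -0.8, 0, 0, -3.35, 0], [10.6, 9.3, -0.8, 0, 0, -3.35, 0]]
  ],
  "grip_force": 60
}}

```text
time_s: 2.3
position: [544.5, -348.5, 209.3]
tool_rot: [1.0, -0.011, 0.0, -0.003]
force: [0.2, 0.5, -0.1]
finger_gap: 85.3
```

```bash
cat > look.py <<'E'
from h import *
import sys
from scipy.spatial.transform import Rotation as Ro
def st():
    s=robot.state();R=Ro.from_quat(s["tool_rot"]).as_matrix()
    print("t",round(s["time_s"],2),"pos",np.round(s["position"],1),"yaw x",round(np.degrees(np.arctan2(R[1,0],R[0,0])),2),"zaxis",np.round(R[:,2],3),"gap",round(s["finger_gap"],1),"F",np.round(s["force"],1));return s
E
python3 - <<'E'
from look import *
st()
c=robot.capture("wrist");save(c,"c.png")
print("cam pos",np.round(-np.array(c["R"]).T@np.array(c["t"])))
def rect(mask,z):
    p=np.argwhere(mask)[:,::-1].astype(float)
    w=np.array([ray(c,u,v,z)[:2] for u,v in p],np.float32)
    return cv2.minAreaRect(w)
hsv=cv2.cvtColor(c["img"],cv2.COLOR_RGB2HSV)
org=(hsv[...,0]<18)&(hsv[...,1]>140)
print("orange",org.sum(),rect(org,75))
for n,z in(("rest",22),("scraper_grip",37)):
    for r in robot.masks_of(n,"wrist"): print(n,r["p"],rect(r["region"],z))
for r in robot.pinpoint("scraper_grip","wrist"):
  u,v=r["centre"][0]*640,r["centre"][1]*480;print("pp",r["p"],u,v,ray(c,u,v,55))
E
```

```text
t 2.3 pos [ 544.5 -348.5  209.3] yaw x -1.23 zaxis [ 0.001  0.006 -1.   ] gap 85.3 F [ 0.2  0.5 -0.1]
cam pos [ 629. -350.  352.]
orange 2484 ((480.59881591796875, -357.76116943359375), (445.41693115234375, 662.5593872070312), 0.0002885261783376336)
rest 0.81 ((537.2927856445312, -358.3930358886719), (45.665199279785156, 138.62815856933594), 88.80976867675781)
rest 0.69 ((409.9590759277344, -582.7449951171875), (64.15612030029297, 143.0471954345703), 72.26941680908203)
rest 0.15 ((580.7544555664062, -83.91947937011719), (153.6127166748047, 176.28073120117188), 15.284173965454102)
scraper_grip 0.86 ((540.4754028320312, -357.135986328125), (25.187721252441406, 117.36849975585938), 88.6474380493164)
pp 0.64 326.27200000000005 223.008 [ 537.82756977 -356.42180557   55.        ]
```

View pics/c.png

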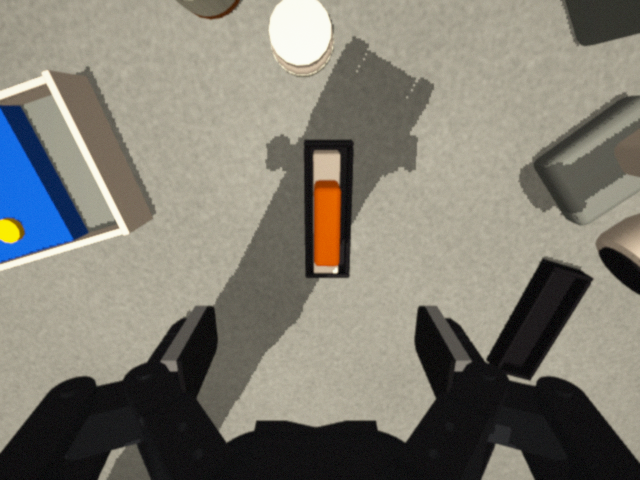

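Picture 3: the wrist view has the scraper in its rest at (327,223), aligned with the jaws. The target is about (538, −356.5), yaw −1.3°.

>>> {"api": "play_rows", "payload": {
  "plan": [
    [[-0.26, -0.32, -1, 0, 0, 0, 0], [-0.26, -0.32, -2.2, 0, 0, 0, 0], [-0.26, -0.32, -3.4, 0, 0, 0, 0], [-0.26, -0.32, -4.6, 0, 0, 0, 0], [-0.26, -0.32, -5.6, 0, 0, 0, 0], [-0.26, -0.32, -6.4, 0, 0, 0, 0], [-0.26, -0.32, -6.7, 0, 0, 0, 0], [-0.26, -0.32, -6.7, 0, 0, 0, 0]]
  ]
}}

```text
time_s: 3.3
position: [530.1, -367.9, 43.6]
tool_rot: [1.0, -0.018, -0.001, 0.001]
force: [-0.9, 1.2, 0.3]
finger_gap: 85.4
```

```bash
python3 - <<'E'
from look import *
st()
E
```

```text
t 3.3 pos [ 530.1 -367.9   43.6] yaw x -2.06 zaxis [-0.002 -0.001 -1.   ] gap 85.4 F [-0.9  1.2  0.3]
```

```bash
python3 - <<'E'
from look import *
for i in range(5):
    s=st()
    c=robot.capture("wrist")
print(np.round(s["qvel"],3))
for r in robot.pinpoint("scraper_grip","wrist"):
  u,v=r["centre"][0]*640,r["centre"][1]*480;print("pp",r["p"],u,v,ray(c,u,v,55))
save(c,"d.png")
E
```

```text
t 3.3 pos [ 530.1 -367.9   43.6] yaw x -2.06 zaxis [-0.002 -0.001 -1.   ] gap 85.4 F [-0.9  1.2  0.3]
t 3.35 pos [ 531.1 -367.9   44.6] yaw x -2.03 zaxis [-0.001 -0.002 -1.   ] gap 85.6 F [-0.7  0.3  1.1]
t 3.4 pos [ 531.8 -367.8   45.2] yaw x -2.0 zaxis [ 0.    -0.003 -1.   ] gap 85.2 F [-0.3 -0.1  0.3]
t 3.45 pos [ 532.2 -367.7   45.5] yaw x -1.98 zaxis [ 0.001 -0.003 -1.   ] gap 85.2 F [-0.1 -0.3  0.6]
t 3.5 pos [ 532.4 -367.4   45.5] yaw x -1.96 zaxis [ 0.001 -0.003 -1.   ] gap 85.8 F [ 0.2 -0.6  1.4]
[-0.005  0.001 -0.     0.002  0.001 -0.002 -0.001]
pp 0.58 290.368 308.4 [ 537.80250623 -355.88826468   55.        ]
```

View pics/d.png

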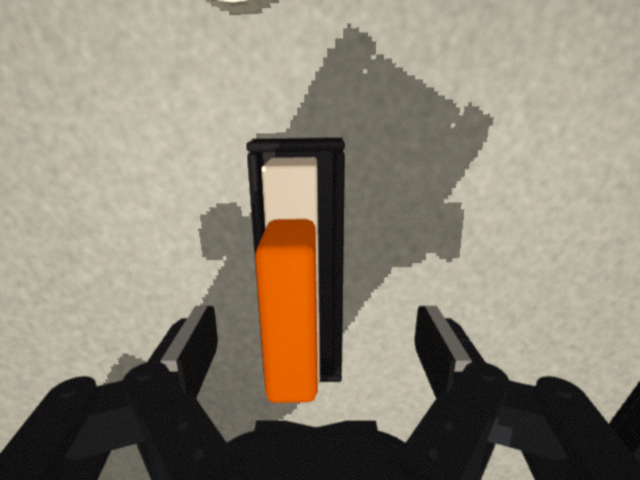

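Picture 4: the scraper sits left (+y) of the jaw centre, with the orange at columns 258–318. The arm also lags and needs time to settle. I'll shift about +11 mm in y and +5.5 mm in x.

>>> {"api": "play_rows", "payload": {
  "plan": [
    [[0.22, 0.46, 0, 0, 0, 0.08, 0], [0.22, 0.46, -0.14, 0, 0, 0.08, 0], [0.22, 0.46, -0.14, 0, 0, 0.08, 0], [0.22, 0.46, -0.14, 0, 0, 0.08, 0], [0.22, 0.46, -0.14, 0, 0, 0.08, 0], [0.22, 0.46, -0.14, 0, 0, 0.08, 0], [0.22, 0.46, -0.14, 0, 0, 0.08, 0], [0.22, 0.46, -0.14, 0, 0, 0.08, 0]]
  ]
}}

```text
time_s: 4.4
position: [537.8, -355.6, 41.7]
tool_rot: [1.0, -0.011, 0.0, 0.001]
force: [-0.0, 0.3, 0.3]
finger_gap: 85.3
```

```bash
python3 - <<'E'
from look import *
s=st()
c=robot.capture("wrist")
for r in robot.pinpoint("scraper_grip","wrist"):
  u,v=r["centre"][0]*640,r["centre"][1]*480;print("pp",r["p"],u,v,ray(c,u,v,55))
hsv=cv2.cvtColor(c["img"],cv2.COLOR_RGB2HSV)
org=(hsv[...,0]<18)&(hsv[...,1]>140);org[:150]=0
p=np.argwhere(org)
for v in (280,330,370):
  q=p[p[:,0]==v][:,1]; print(v,q.min(),q.max(),ray(c,q.min(),v,75)[:2],ray(c,q.max()+1,v,75)[:2])
v0,v1=p[:,0].min(),p[:,0].max();print(v0,v1,ray(c,320,v0,75)[:2],ray(c,320,v1,75)[:2], "tcp px",proj(c,s["position"]))
E
```

```text
t 4.4 pos [ 537.8 -355.6   41.7] yaw x -1.31 zaxis [ 0.001 -0.002 -1.   ] gap 85.3 F [-0.   0.3  0.3]
pp 0.77 320.192 322.32 [ 538.26698334 -356.73319184   55.        ]
280 288 350 [ 568.38925187 -345.865328  ] [ 567.85811242 -367.57154071]
330 289 349 [ 548.30026633 -345.25802447] [ 547.74183074 -367.41946112]
370 291 442 [ 530.57035858 -345.17784492] [ 529.0763938  -402.99029564]
232 447 [ 585.55708306 -357.20780594] [ 491.16903638 -355.46825855] tcp px [np.float64(317.2594403304933), np.float64(307.1781031949308)]
```

Centred to within 1 mm, so I close.

>>> {"api": "play_rows", "payload": {
  "plan": [
    [[0, -0.03, 0, 0, 0, 0, 0.4], [0, -0.03, 0, 0, 0, 0, 0.7], [0, -0.03, 0, 0, 0, 0, 1], [0, -0.03, 0, 0, 0, 0, 1], [0, -0.03, 0, 0, 0, 0, 1], [0, -0.03, 0, 0, 0, 0, 1], [0, -0.03, 0, 0, 0, 0, 1], [0, -0.03, 0, 0, 0, 0, 1]]
  ],
  "grip_force": 70
}}

```text
time_s: 5.3
position: [538.0, -356.3, 41.8]
tool_rot: [1.0, -0.011, 0.001, 0.001]
force: [0.4, -1.0, 1.6]
finger_gap: 20.9
```

```bash
python3 - <<'E'
from look import *
st()
E
```

```text
t 5.3 pos [ 538.  -356.3   41.8] yaw x -1.3 zaxis [ 0.001 -0.002 -1.   ] gap 20.9 F [ 0.4 -1.   1.6]
```

>>> {"api": "play_rows", "payload": {
  "plan": [
    [[0, 0, 0.4, 0, 0, 0, 1], [0, 0, 1, 0, 0, 0, 1], [0, 0, 1.8, 0, 0, 0, 1], [0, 0, 2.6, 0, 0, 0, 1], [0, 0, 3.4, 0, 0, 0, 1], [0, 0, 4, 0, 0, 0, 1], [0, 0, 4, 0, 0, 0, 1], [0, 0, 4, 0, 0, 0, 1]]
  ]
}}

```text
time_s: 6.1
position: [537.8, -356.2, 141.9]
tool_rot: [1.0, -0.011, 0.001, 0.001]
force: [0.3, 0.4, -1.3]
finger_gap: 21.4
```

```bash
python3 - <<'E'
from look import *
st()
c=robot.capture("top")
hsv=cv2.cvtColor(c["img"],cv2.COLOR_RGB2HSV)
H,S,V=cv2.split(hsv)
blue=((H>95)&(H<125)&(S>120)).astype(np.uint8);blue[:215]=0;blue[290:]=0;blue[:,:260]=0;blue[:,380:]=0
cs,_=cv2.findContours(blue,cv2.RETR_EXTERNAL,cv2.CHAIN_APPROX_NONE)
k=max(cs,key=cv2.contourArea)[:,0]
w=np.array([ray(c,u,v,30)[:2] for u,v in k],np.float32)
r=cv2.minAreaRect(w);print(r)
yaw=np.radians(15.7);ex=np.array([np.cos(yaw),np.sin(yaw)]);ey=np.array([-ex[1],ex[0]])
# origin from blue plate centre: plate centre at tray y 18.5
o=np.array(r[0])-18.5*ey;print("origin",o)
fill=np.zeros_like(blue);cv2.drawContours(fill,[k],-1,1,-1);hole=((fill==1)&(blue==0)).astype(np.uint8)
n,l,stt,cen=cv2.connectedComponentsWithStats(hole)
for i in range(1,n):
    if stt[i,4]>8:
        p=ray(c,*cen[i],37)[:2]; d=p-o; print(stt[i,4],np.round(cen[i]),np.round(p),"tray xy",np.round([d@ex,d@ey]))
for rr in robot.masks_of("tray","top")[:1]:
    q=np.argwhere(rr["region"])[:,::-1]
    w=np.array([ray(c,u,v,40)[:2] for u,v in q],np.float32);m=cv2.minAreaRect(w);print(m,"origin",np.array(m[0])+12.5*ey)
save(c,"e.png",(250,190,550,340),2.66)
E
```

```text
t 6.1 pos [ 537.8 -356.2  141.9] yaw x -1.3 zaxis [ 0.001 -0.002 -1.   ] gap 21.4 F [ 0.3  0.4 -1.3]
((556.5253295898438, -0.5549392700195312), (123.56310272216797, 189.5188751220703), 15.59783935546875)
origin [561.53143784 -18.36473658]
96 [324. 232.] [607. -45.] tray xy [ 37. -38.]
88 [306. 236.] [596.   6.] tray xy [40. 14.]
91 [322. 248.] [563. -38.] tray xy [ -4. -20.]
94 [308. 250.] [557.  -1.] tray xy [ 1. 18.]
95 [327. 260.] [532. -53.] tray xy [-38. -26.]
93 [312. 263.] [522. -14.] tray xy [-36.  15.]
((561.9163818359375, -30.381027221679688), (147.14801025390625, 269.82904052734375), 14.852838516235352) origin [558.53387626 -18.34738039]
```

View pics/e.png

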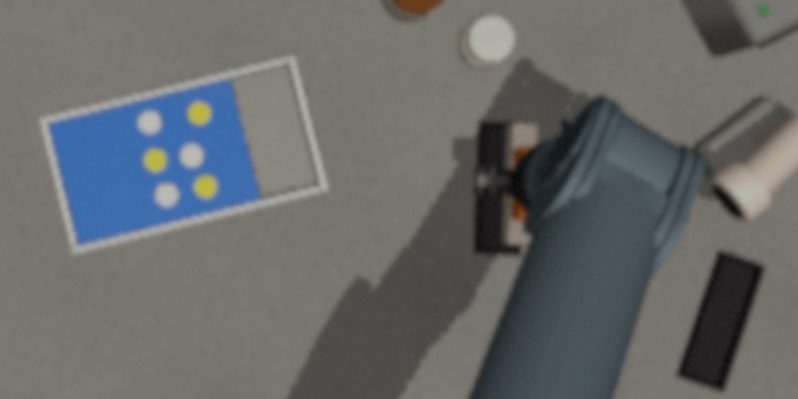

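Picture 5: the scraper is held and lifted. The tray origin is about (561, −18.4), yaw 15.6°. The tablets lie within ±40 mm in tray x and −38 to +18 mm in tray y. I move to behind them, at tray y of about +62.

>>> {"api": "play_rows", "payload": {
  "plan": [
    [[0, 0.8, 0.2, 0, 0, 0.2, 1], [0, 2.1, 0.2, 0, 0, 0.5, 1], [0.1, 3.5, 0.2, 0, 0, 0.8, 1], [0.1, 5.0, 0.2, 0, 0, 1.1, 1], [0.1, 6.5, 0.2, 0, 0, 1.4, 1], [0.2, 8.0, 0.2, 0, 0, 1.7, 1], [0.2, 9.5, 0.2, 0, 0, 2.0, 1], [0.2, 11, 0.2, 0, 0, 2.1, 1]]
  ]
}}

```text
time_s: 7.0
position: [541.3, -78.2, 145.2]
tool_rot: [0.991, 0.136, -0.001, 0.0]
force: [-0.1, 0.1, -1.6]
finger_gap: 21.2
```

```bash
python3 - <<'E'
from look import *
for i in range(5): robot.capture("wrist")
s=st()
o=np.array([561,-18.4]);y=np.radians(15.6)
g=o+62*np.array([-np.sin(y),np.cos(y)]);print("need",(np.append(g,110)-s["position"])/25)
E
```

```text
t 7.25 pos [541.6 -80.6 145.3] yaw x 15.56 zaxis [-0.001 -0.002 -1.   ] gap 21.1 F [-1.1 -0.9 -1.2]
need [ 0.10749094  4.8769645  -1.4128934 ]
```

>>> {"api": "play_rows", "payload": {
  "plan": [
    [[0, 1, 0, 0, 0, 0, 1], [0, 2, 0, 0, 0, 0, 1], [0, 3, 0, 0, 0, 0, 1], [0.1, 4, -0.3, 0, 0, 0, 1], [0.1, 4.88, -0.6, 0, 0, 0, 1], [0.1, 4.88, -1, 0, 0, 0, 1], [0.1, 4.88, -1.4, 0, 0, 0, 1], [0.1, 4.88, -1.4, 0, 0, 0, 1]]
  ]
}}

```text
time_s: 8.05
position: [542.9, 39.1, 108.7]
tool_rot: [0.991, 0.134, -0.002, 0.001]
force: [0.2, -0.8, -0.9]
finger_gap: 21.1
```

```bash
python3 - <<'E'
from look import *
for i in range(5): robot.capture("wrist")
s=st()
c=robot.capture("wrist");save(c,"f.png")
o=np.array([561,-18.4]);y=np.radians(15.6);ex=np.array([np.cos(y),np.sin(y)]);ey=np.array([-ex[1],ex[0]])
d=s["position"][:2]-o;print("tcp tray",d@ex,d@ey)
im=c["img"].copy()
def P(x,yy,z): return tuple(int(round(a)) for a in proj(c,np.append(o+x*ex+yy*ey,z)))
for (a,b,z) in [((-65,115),(-65,-78),42),((65,115),(65,-78),42),((-65,-78),(65,-78),30)]:
    cv2.line(im,P(*a,z),P(*b,z),(255,0,0),1)
cv2.imwrite("pics/f.png",im[:,:,::-1])
E
```

```text
t 8.3 pos [544.5  40.6 110.7] yaw x 15.49 zaxis [-0.    -0.002 -1.   ] gap 21.2 F [-0.1 -0.2 -1.6]
tcp tray 0.020166639559064635 61.2740252799782
```

View pics/f.png

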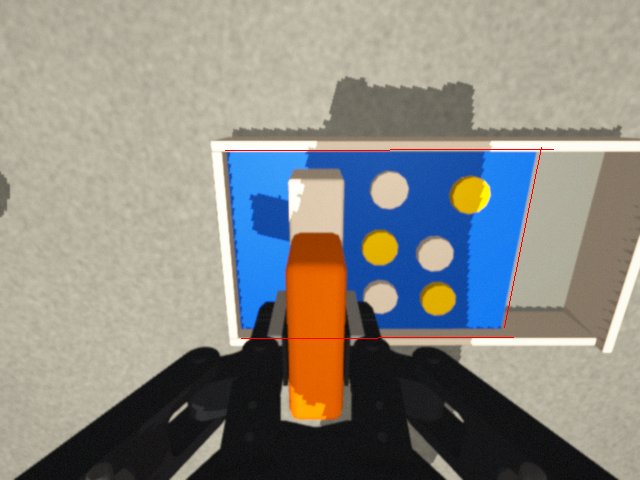

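Picture 6: the drawn tray lines match the rims. The scraper's block (288–343, 170–230) is behind all six tablets. A quick side-clearance check follows before descending.

```bash
python3 - <<'E'
from look import *
s=st();c=robot.capture("wrist")
o=np.array([561,-18.4]);y=np.radians(15.6);ex=np.array([np.cos(y),np.sin(y)]);ey=np.array([-ex[1],ex[0]])
zb=s["position"][2]-36.8
for u,v,z in((290,171,zb+32),(342,171,zb+32),(295,236,zb+70),(337,236,zb+70)):
    d=ray(c,u,v,z)[:2]-o;print(np.round([d@ex,d@ey],1))
print("dz to bottom 31.5:",(31.5+36.8-s["position"][2])/25)
E
```

```text
t 8.35 pos [544.5  40.8 110.8] yaw x 15.51 zaxis [-0.    -0.002 -1.   ] gap 21.1 F [-1.1 -0.7 -0.1]
[62.3 72.9]
[62.2 51.2]
[46.8 69.1]
[46.8 55.3]
dz to bottom 31.5: -1.6990140548408266
```

```bash
python3 - <<'E'
from look import *
s=st();c=robot.capture("wrist")
o=np.array([561,-18.4]);y=np.radians(15.6);ex=np.array([np.cos(y),np.sin(y)]);ey=np.array([-ex[1],ex[0]])
zb=s["position"][2]-36.8
for u,v,z in((316,170,zb),(316,179,zb+32),(316,234,zb+32),(316,263,zb+70)):
    d=ray(c,u,v,z)[:2]-o;print(np.round([d@ex,d@ey],1))
print(np.round(-np.array(c["R"]).T@c["t"]))
E
```

```text
t 8.4 pos [544.5  41.1 110.8] yaw x 15.53 zaxis [-0.    -0.002 -1.   ] gap 21.4 F [-0.3  0.3 -0.4]
[57.8 62.1]
[58.9 62.3]
[34.4 62.3]
[37.1 62.4]
[626.  65. 253.]
```

The block end is at tray x = 58, so the scraper is centred. I descend to about 1.5 mm above the plate.

>>> {"api": "play_rows", "payload": {
  "plan": [
    [[0, 0, -0.3, 0, 0, 0, 1], [0, 0, -0.7, 0, 0, 0, 1], [0, 0, -1.1, 0, 0, 0, 1], [0, 0, -1.4, 0, 0, 0, 1], [0, 0, -1.6, 0, 0, 0, 1], [0, 0, -1.7, 0, 0, 0, 1], [0, 0, -1.7, 0, 0, 0, 1], [0, 0, -1.7, 0, 0, 0, 1]]
  ]
}}

```text
time_s: 9.25
position: [544.7, 41.2, 68.4]
tool_rot: [0.991, 0.135, -0.0, 0.001]
force: [0.7, 0.4, -0.9]
finger_gap: 21.3
```

```bash
cat > t.py <<'E'
from look import *
for i in range(3): robot.capture("wrist")
s=st()
o=np.array([561,-18.4]);y=np.radians(15.6);ex=np.array([np.cos(y),np.sin(y)]);ey=np.array([-ex[1],ex[0]])
d=s["position"][:2]-o;print("tray",d@ex,d@ey,"bottom",s["position"][2]-36.8)
E
python3 t.py
```

```text
t 9.4 pos [544.7  41.2  68.6] yaw x 15.54 zaxis [ 0.    -0.002 -1.   ] gap 21.0 F [-0.5  0.2 -1.4]
tray 0.3536523797950265 61.80461761957376 bottom 31.761349622104774
```

>>> {"api": "play_rows", "payload": {
  "plan": [
    [[0.06, -0.2, 0, 0, 0, 0, 1], [0.16, -0.58, 0, 0, 0, 0, 1], [0.27, -0.96, 0, 0, 0, 0, 1], [0.38, -1.35, 0, 0, 0, 0, 1], [0.48, -1.73, 0, 0, 0, 0, 1], [0.59, -2.1, 0, 0, 0, 0, 1], [0.7, -2.5, 0, 0, 0, 0, 1], [0.78, -2.8, 0, 0, 0, 0, 1]]
  ]
}}

```text
time_s: 10.2
position: [564.5, -30.1, 68.5]
tool_rot: [0.991, 0.135, -0.0, 0.001]
force: [-0.4, 0.1, -1.3]
finger_gap: 21.5
```

```bash
python3 t.py
```

```text
t 10.35 pos [564.3 -29.6  68.5] yaw x 15.47 zaxis [ 0.    -0.002 -1.   ] gap 20.9 F [-0.7  0.8 -1. ]
tray 0.16735472165073847 -11.635009392027259 bottom 31.711050367784523
```

>>> {"api": "play_rows", "payload": {
  "plan": [
    [[0.1, -0.35, 0, 0, 0, 0, 1], [0.2, -0.7, 0, 0, 0, 0, 1], [0.3, -1.05, 0, 0, 0, 0, 1], [0.39, -1.4, 0, 0, 0, 0, 1], [0.49, -1.75, 0, 0, 0, 0, 1], [0.58, -2.1, 0, 0, 0, 0, 1], [0.67, -2.4, 0, 0, 0, 0, 1], [0.67, -2.4, 0, 0, 0, 0, 1]]
  ]
}}

```text
time_s: 11.15
position: [581.3, -91.4, 68.5]
tool_rot: [0.991, 0.134, 0.0, 0.001]
force: [0.2, 0.5, -0.7]
finger_gap: 21.2
```

```bash
python3 t.py; python3 - <<'E'
from look import *
c=robot.capture("wrist");save(c,"g.png")
E
```

```text
t 11.3 pos [580.9 -89.   68.4] yaw x 15.5 zaxis [-0.    -0.001 -1.   ] gap 21.1 F [ 0.2  0.5 -1.3]
tray 0.21893411380169395 -73.38350376045838 bottom 31.639832273222453
```

View pics/g.png

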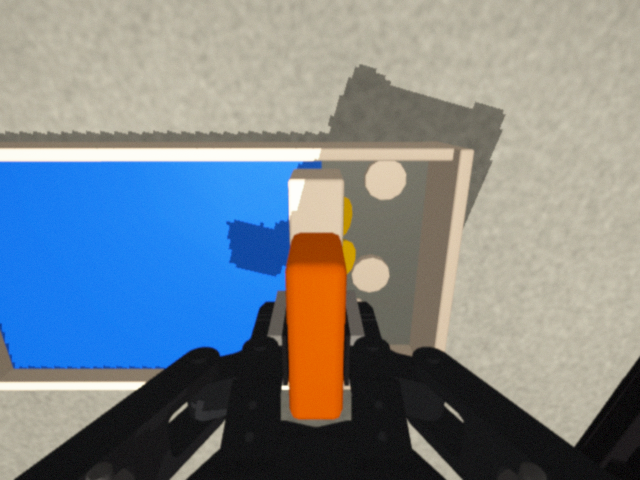

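Picture 7: the plate behind the scraper is clear, and whites are in the trough at (385,180) and (370,275). Two yellows are right at the front face, at about (347,215) and (347,258). I push 10 mm further, then lift and look.

>>> {"api": "play_rows", "payload": {
  "plan": [
    [[0.03, -0.1, 0, 0, 0, 0, 1], [0.06, -0.2, 0, 0, 0, 0, 1], [0.09, -0.3, 0, 0, 0, 0, 1], [0.11, -0.4, 0, 0, 0, 0, 1], [0.11, -0.4, 0, 0, 0, 0, 1], [0.11, -0.4, 0.4, 0, 0, 0, 1], [0.11, -0.4, 1.1, 0, 0, 0, 1], [0.11, -0.4, 1.8, 0, 0, 0, 1]]
  ]
}}

```text
time_s: 12.15
position: [583.6, -98.6, 114.5]
tool_rot: [0.991, 0.135, -0.0, 0.001]
force: [0.2, -0.1, -1.2]
finger_gap: 21.1
```

```bash
python3 t.py
```

```text
t 12.3 pos [584.8 -98.8 114.9] yaw x 15.52 zaxis [ 0.003 -0.002 -1.   ] gap 20.7 F [-0.2 -0.3 -2. ]
tray 1.2744796447186182 -83.85612091059282 bottom 78.08274167289095
```

>>> {"api": "play_rows", "payload": {
  "plan": [
    [[0, 0.5, 0.6, 0, 0, 0, 1], [0, 1.2, 1.2, 0, 0, 0, 1], [-0.2, 2.2, 1.6, 0, 0, 0, 1], [-0.4, 3.2, 1.8, 0, 0, 0, 1], [-0.4, 4, 1.8, 0, 0, 0, 1], [-0.4, 4, 1.8, 0, 0, 0, 1], [-0.4, 4, 1.8, 0, 0, 0, 1], [-0.4, 4, 1.8, 0, 0, 0, 1]]
  ]
}}

```text
time_s: 13.1
position: [574.8, 0.7, 160.1]
tool_rot: [0.991, 0.135, 0.001, 0.001]
force: [-0.9, -0.8, -1.3]
finger_gap: 21.0
```

```bash
python3 t.py; python3 - <<'E'
from look import *
c=robot.capture("wrist");save(c,"i.png")
E
```

```text
t 13.25 pos [5.747e+02 2.000e-01 1.598e+02] yaw x 15.44 zaxis [ 0.003 -0.002 -1.   ] gap 21.0 F [-0.8  0.5 -2. ]
tray 18.214068200552106 14.271856679319908 bottom 123.02543769014498
```

View pics/i.png

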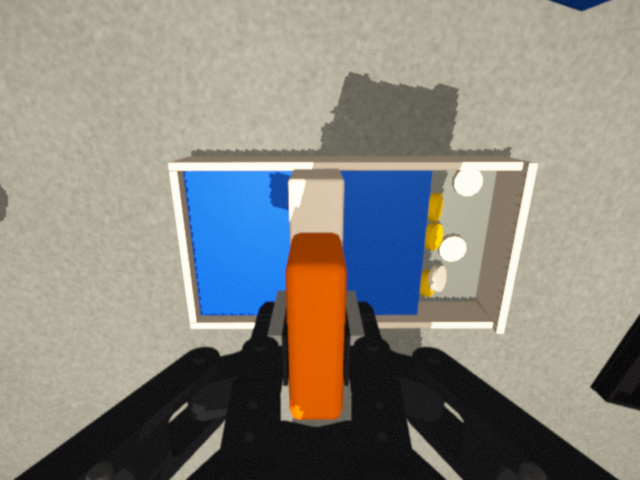

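Picture 8: all six tablets are in the trough: whites at (467,181), (453,248), (437,278) and yellows at (436,207), (433,237), (428,283). The visible plate is empty. I return the scraper to its rest.

>>> {"api": "play_rows", "payload": {
  "plan": [
    [[-0.1, -0.7, 0, 0, 0, -0.2, 1], [-0.2, -2.0, 0, 0, 0, -0.5, 1], [-0.4, -3.4, 0, 0, 0, -0.8, 1], [-0.6, -4.9, 0, 0, 0, -1.1, 1], [-0.7, -6.4, 0, 0, 0, -1.4, 1], [-0.9, -7.9, 0, 0, 0, -1.7, 1], [-1.1, -9.4, 0, 0, 0, -2.0, 1], [-1.2, -10.6, 0, 0, 0, -2.09, 1]]
  ]
}}

```text
time_s: 14.1
position: [542.8, -269.1, 159.8]
tool_rot: [1.0, -0.014, 0.001, 0.002]
force: [1.0, -0.1, -1.0]
finger_gap: 21.0
```

```bash
cat > r.py <<'E'
from look import *
import sys
for i in range(4): robot.capture("wrist")
s=st();print("need",np.round((np.array([538,-356.3,float(sys.argv[1])])-s["position"])/25,3))
E
python3 r.py 142
```

```text
t 14.3 pos [ 543.6 -266.6  159.7] yaw x -1.49 zaxis [ 0.001 -0.003 -1.   ] gap 21.0 F [ 0.4  1.  -1.1]
need [-0.226 -3.589 -0.706]
```

>>> {"api": "play_rows", "payload": {
  "plan": [
    [[-0.1, -0.8, 0, 0, 0, 0, 1], [-0.22, -1.8, 0, 0, 0, 0, 1], [-0.22, -2.8, -0.3, 0, 0, 0, 1], [-0.22, -3.63, -0.7, 0, 0, 0, 1], [-0.22, -3.63, -0.7, 0, 0, 0, 1], [-0.22, -3.63, -0.7, 0, 0, 0, 1], [-0.22, -3.63, -0.7, 0, 0, 0, 1], [-0.22, -3.63, -0.7, 0, 0, 0, 1]]
  ]
}}

```text
time_s: 15.1
position: [538.9, -355.9, 142.4]
tool_rot: [1.0, -0.012, 0.001, 0.001]
force: [-0.7, 0.4, -0.8]
finger_gap: 20.9
```

```bash
python3 r.py 43; python3 - <<'E'
from look import *
c=robot.capture("wrist");save(c,"j.png")
E
```

```text
t 15.3 pos [ 538.4 -356.9  142.4] yaw x -1.44 zaxis [ 0.002 -0.003 -1.   ] gap 20.7 F [-1.1  0.1 -1.4]
need [-0.017  0.022 -3.974]
```

View pics/j.png

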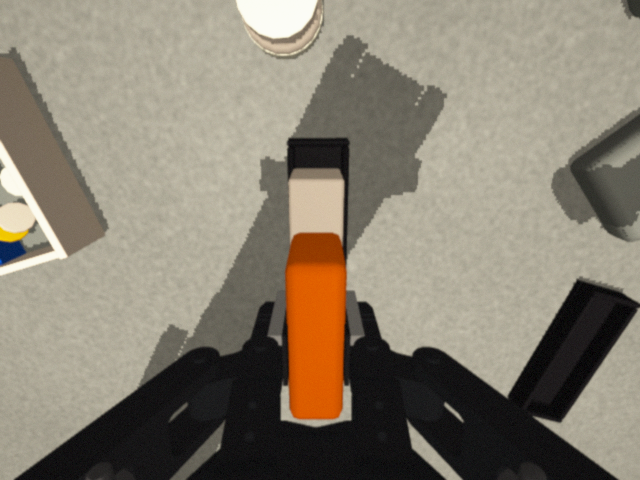

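Picture 9: the rest is at columns 288–349, lined up under the block to within about 0.5 mm. I lower it.

>>> {"api": "play_rows", "payload": {
  "plan": [
    [[0, -0.01, -0.5, 0, 0, 0, 1], [0, -0.01, -1.2, 0, 0, 0, 1], [0, -0.01, -1.9, 0, 0, 0, 1], [0, -0.01, -2.5, 0, 0, 0, 1], [0, -0.01, -3.0, 0, 0, 0, 1], [0, -0.01, -3.4, 0, 0, 0, 1], [0, -0.01, -3.7, 0, 0, 0, 1], [0, -0.01, -3.85, 0, 0, 0, 1]]
  ]
}}

```text
time_s: 16.15
position: [538.2, -357.2, 45.4]
tool_rot: [1.0, -0.013, 0.001, 0.001]
force: [-0.3, 0.4, -1.7]
finger_gap: 21.0
```

```bash
python3 r.py 41.8
```

```text
t 16.35 pos [ 538.7 -357.5   46.6] yaw x -1.46 zaxis [ 0.002 -0.003 -1.   ] gap 21.2 F [-0.6  0.2 -1.2]
need [-0.029  0.049 -0.191]
```

>>> {"api": "play_rows", "payload": {
  "plan": [
    [[0, 0, -0.05, 0, 0, 0, 1], [0, 0, -0.1, 0, 0, 0, 1], [0, 0, -0.15, 0, 0, 0, 1], [0, 0, -0.19, 0, 0, 0, 1], [0, 0, -0.2, 0, 0, 0, 1], [0, 0, -0.2, 0, 0, 0, 1], [0, 0, -0.2, 0, 0, 0, 1], [0, 0, -0.2, 0, 0, 0, 1]]
  ]
}}

```text
time_s: 17.15
position: [538.8, -357.5, 41.8]
tool_rot: [1.0, -0.013, 0.001, 0.002]
force: [-1.2, 0.7, 3.4]
finger_gap: 20.8
```

```bash
python3 r.py 41.8
```

```text
t 17.35 pos [ 538.9 -357.5   41.8] yaw x -1.46 zaxis [ 0.003 -0.003 -1.   ] gap 21.2 F [-0.8  1.2  4.4]
need [-0.034  0.05  -0.   ]
```

The block is on the floor (+5 N), so I release.

>>> {"api": "play_rows", "payload": {
  "plan": [
    [[0, 0, 0, 0, 0, 0, 0.75], [0, 0, 0, 0, 0, 0, 0.7], [0, 0, 0, 0, 0, 0, 0.6], [0, 0, 0, 0, 0, 0, 0.45], [0, 0, 0, 0, 0, 0, 0.3], [0, 0, 0, 0, 0, 0, 0.15], [0, 0, 0, 0, 0, 0, 0], [0, 0, 0, 0, 0, 0, 0]]
  ]
}}

```text
time_s: 18.15
position: [538.8, -357.6, 41.8]
tool_rot: [1.0, -0.013, 0.001, 0.002]
force: [-0.1, -0.6, 0.5]
finger_gap: 85.0
```

```bash
python3 r.py 41.8
```

```text
t 18.35 pos [ 538.8 -357.6   41.8] yaw x -1.46 zaxis [ 0.003 -0.003 -1.   ] gap 85.7 F [-1.2 -0.3  0.2]
need [-0.033  0.051 -0.   ]
```

Fingers open at 85 mm, so I rise straight up and then back off for a clear look.

>>> {"api": "play_rows", "payload": {
  "plan": [
    [[0, 0, 0.4, 0, 0, 0, 0], [0, 0, 1, 0, 0, 0, 0], [0, 0, 1.8, 0, 0, 0, 0], [0, 0, 2.8, 0, 0, 0, 0], [0, 0, 3.8, 0, 0, 0, 0], [0, 0, 4.8, 0, 0, 0, 0], [0, 0, 5.8, 0, 0, 0, 0], [0, 0, 6.5, 0, 0, 0, 0]]
  ]
}}

```text
time_s: 19.15
position: [539.6, -358.1, 208.0]
tool_rot: [1.0, -0.013, 0.003, 0.003]
force: [-0.5, -0.1, -0.2]
finger_gap: 85.4
```

>>> {"api": "play_rows", "payload": {
  "plan": [
    [[-0.7, -0.7, 0.2, 0, 0, 0, 0], [-1.8, -1.8, 0.2, 0, 0, 0, 0], [-3, -3, 0.2, 0, 0, 0, 0], [-4.2, -4.2, 0.2, 0, 0, 0, 0], [-5, -5.2, 0.2, 0, 0, 0, 0], [-5, -5.2, 0.2, 0, 0, 0, 0], [-5, -5.2, 0.2, 0, 0, 0, 0], [-5, -5.2, 0.2, 0, 0, 0, 0]]
  ]
}}

```text
time_s: 19.95
position: [416.0, -487.0, 213.8]
tool_rot: [1.0, -0.012, 0.004, 0.003]
force: [0.1, 0.4, 0.1]
finger_gap: 85.2
```

```bash
python3 - <<'E'
from look import *
st()
t=robot.capture("top");w=robot.capture("scene");wr=robot.capture("wrist")
A=cv2.resize(t["img"][190:340,250:550],(800,400),interpolation=cv2.INTER_CUBIC)
B=cv2.resize(w["img"][190:290,160:360],(400,200),interpolation=cv2.INTER_CUBIC)
C=cv2.resize(wr["img"],(266,200));C=np.hstack([C,np.zeros((200,134,3),np.uint8)])
cv2.imwrite("pics/k.png",np.vstack([A,np.hstack([B,C])])[:,:,::-1])
for n,z in(("vial",0),("syrup",0),("carton",0),("packet",0),("tape",0),("jar",0),("scraper_grip",55)):
    for cn,c in(("top",t),("scene",w)):
      for r in robot.pinpoint(n,cn)[:1]: print(n,cn,np.round(ray(c,r["centre"][0]*640,r["centre"][1]*480,z)[:2]))
E
```

```text
t 19.95 pos [ 416.  -487.   213.8] yaw x -1.36 zaxis [ 0.007 -0.005 -1.   ] gap 85.2 F [0.1 0.4 0.1]
vial top [505. 286.]
vial scene [476. 296.]
syrup scene [ 746. -260.]
carton top [734. 226.]
carton scene [734. 220.]
packet top [581. 511.]
packet scene [572. 501.]
tape top [711. 386.]
tape scene [719. 385.]
jar top [ 677. -345.]
jar scene [ 687. -345.]
scraper_grip top [ 547. -359.]
scraper_grip scene [ 536. -367.]
```

View pics/k.png

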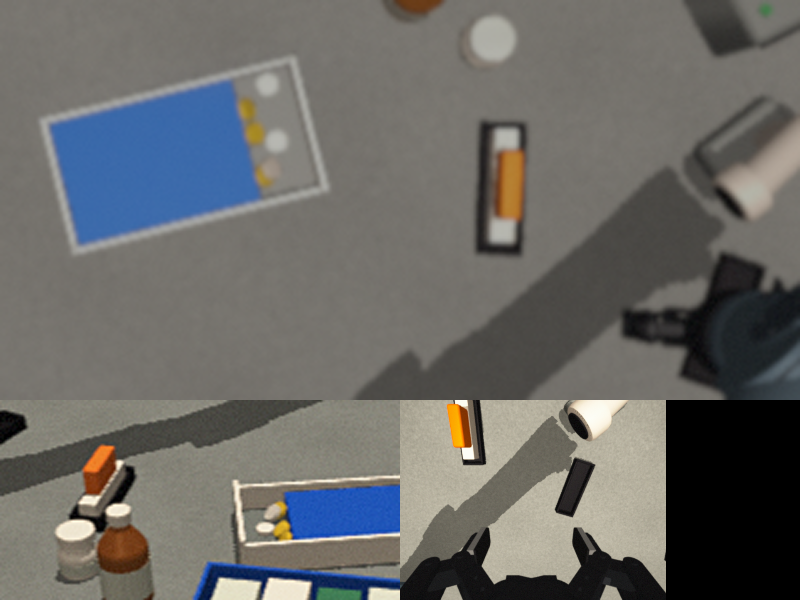

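Picture 10: the plate is empty and all six tablets are in the trough (crop 245–290, 85–180). The scraper stands upright in its rest at (505,187), and the bystanders haven't moved. Handing in.

```bash
python3 -c "
from bench import robot
print(robot.sign_off())"
```

```text
the job is handed in; nothing more can be done
None
```

I took the scraper from its rest, the one nearest the base at 650 mm (the empty look-alike is 716 mm away). I swept all six tablets into the trough, set the scraper back in its rest and backed the arm off. The job was handed in at about 21 s of the 56 s allowed, and the sign-off reported no verdict.

- **Tablets:** the last pictures show the blue plate empty and all six in the trough, three white and three yellow. A few lean against the step or on each other.
- **Scraper:** it stands upright in its rest. It touched the floor of the rest with about 5 N before I released it.
- **Forces:** the readings I took stayed within a few newtons throughout.
- **Bystanders:** the carton, packet, tape and jar were found within about 10 mm of where they started, which is the detector's own scatter.
    - **Vial:** one scene-camera reading put it about 25 mm off, but the top camera showed it unmoved and the arm never went near it.
    - **Syrup bottle:** the top camera missed it at the end, but the scene camera found it in place.

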